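# Load a bush on the wash carrier and lift the carrier level

## Task

The tall narrow bush has been marked and is due for washing: slip it over the upright spindle of the small round wash carrier until it sits flat on the plate, and let go of it. Then take the carrier by the bare part of the spindle above the bush, lift it about 15 cm above the open front part of the bench, and finish while still holding it there, steady and level. Do not tip the carrier over or disturb the other rings and the loupe.

Things in the scene. Friction and masses are not known exactly. Their poses are not given: they have to be found in the camera images.
- tall_bush: the tall narrow plain grey metal bush (a ring), 38 mm outside diameter, 28 mm tall, weight 0.13 to 0.24 kg, standing on end on the bench. The bore goes right through and looks 20 mm wide; count on it passing a rod of at most 13.5 mm. Origin: centre of its underside (for a bush standing upright the top is 28 mm above it); z is the bore axis, up
- carrier: small round wash carrier, loose on the bench, about 0.3 kg: an aluminium plate 84 mm in diameter on three short rubber feet, its top face 9 mm above the bench, with a bare steel spindle standing in the middle. It stands on the open front part of the bench; behind it, beyond about x = 0.65, a control box and a tall monitor are in the way of an arm that swings wide, so cross in front of them. Origin: centre of the underside at bench level; z up along the spindle
- spindle: the carrier's plain round steel spindle, fixed upright in the plate: 10 mm diameter, 75 mm tall above the plate's top face, its last 8 mm tapered to 4 mm at the tip. With the tall bush seated, 39 mm of straight bare spindle stand above the bush, then the taper. Origin: on the axis at the plate's top face; z up
- seat (a point): point on the spindle axis at the plate's top face, 9 mm above the carrier's origin: the bush's origin comes here when it is seated
- spindle_top (a point): tip of the spindle, 84 mm above the carrier's origin
- white_ring: a low white ring, 52 mm outside diameter, 14 mm tall, to be left alone. Origin: centre of its underside
- wide_ring: a low wide copper-brown ring, 60 mm outside diameter, 16 mm tall, to be left alone. Origin: centre of its underside
- eye_loupe: a black eye loupe, 37 mm in diameter and 33 mm tall, to be left alone. Origin: centre of its underside
Mind the look-alikes: they are no part of the job. Leave any red look-alike of the tall_bush alone.

How it is judged:
On the way, in this order (a step that is already met when the one before it is completed fails the run):
1. the tall bush sits flat on the plate round the spindle, let go, the carrier standing on the bench (horizontal distance between tall_bush and seat below 0.008 m and z of tall_bush in the frame of seat between -0.003 and 0.003 m and angle between the z axis of tall_bush and the z axis of carrier, either way round below 0.08 rad and contact force between the fingers and tall_bush below 0.2 N and height (world z) of carrier below 0.006 m and angle between carrier's own z axis and vertical below 0.06 rad), for 0.2 s.
2. the loaded carrier is lifted clear of the bench by its spindle, level (height (world z) of carrier between 0.1 and 0.22 m and angle between carrier's own z axis and vertical below 0.12 rad and contact force between the fingers and spindle above 1 N), for 0.3 s.
At the end, for the whole second after the job is handed in: fingers hold the carrier by its spindle, underside 100-220 mm above the open front of the bench (x < 0.65, y -0.14 to 0.45), lean < 0.12 rad, still (20 mm/s, 0.15 rad/s); the tall bush sits on the plate round the spindle (3 mm in height, 8 mm sideways, 0.08 rad) (all of step 2 and x of tall_bush in the frame of seat between -0.008 and 0.008 m and y of tall_bush in the frame of seat between -0.008 and 0.008 m and z of tall_bush in the frame of seat between -0.003 and 0.003 m and angle between the z axis of tall_bush and the z axis of carrier, either way round below 0.08 rad and linear speed of carrier below 0.02 m/s and angular speed of carrier below 0.15 rad/s and world x of carrier below 0.65 m and world y of carrier between -0.14 and 0.45 m); the arm keeps its last pose, push and grip.
It fails at once if the carrier is tipped by more than 0.35 rad (angle between carrier's own z axis and vertical above 0.35 rad).
It fails at once if another ring or the loupe is pushed more than 30 mm (distance of any of white_ring, wide_ring, eye_loupe from where it was at the start of the episode above 0.03 m).
It also fails if it takes over 61 s, if anything falls off the work surface, if the arm or the gripper's body presses on something with over 40 N, if the wrist force passes 120 N, or if a joint passes its speed limit or range.

## Robot

A 6-joint arm with a two-finger parallel gripper is mounted at the origin on a cart in front of the work surface, level with it; the furniture and walls round the work are solid. World frame = base frame: x ahead of the robot, y to its left, z up, the work surface at z = 0. Lengths are in m, angles in rad, forces in N, time in s.
With the tool pointing down it reaches from about 0.25 to 0.725 m from the base axis. Payload 4 kg.
Tool frame: the origin (TCP) lies where the fingers leave the gripper's body, on its centre line; the fingertips stand 73 mm ahead of it and the grasp point (between the pads) lies 54 mm ahead of it (bot.tips_ahead is the z of the fingertips in the tool frame, in m); z points along the fingers, y is the direction in which the jaws open and shut (so a half turn about z gives the same grasp; the last joint's range is limited). The gripper opens to 85 mm and grips with 20 to 120 N. Pads are 22 mm wide; open, the fingers measure 114 mm over their backs; the gripper's body (76 mm by 85 mm) begins 54 mm behind the grasp point. The pads swing forward as they close: fully open they stand 13 mm farther back than shut.
Start: joints at [-1.228, 0.241, 0.005, 1.335, 0, 1.571], TCP at [0.168, -0.471, 0.304] pointing down, gripper open.
Joint ranges: [-2.72, 2.72], [-1.05, 1.87], [-1.09, 1.28], [-1.99, 2.15], [-1.42, 1.44], [-3.14, 3.14]. Speed limits (rad/s): [2.79, 2.79, 3.14, 3.14, 3.14, 3.14].

## Interface

Orientations are given as a unit quaternion [x, y, z, w].
In Python, from workcell import readout, camera, get_calibration, order, bot gives the robot as it stands.
- The arm moves only by the tool send_rows, never from a script. Its argument "moves" is a list of rows, each a list of 3 entries, a list of its own where there are three numbers: the shift along the tool's x, y, z in mm, then the turn, a rotation vector about the tool's x, y, z in rad, then the finger opening in mm, from 0 to 85.4. In form: [[[dx, dy, dz], [ax, ay, az], grip], ...]. A call has 1 to 12 rows; each row is the pose to reach, as a shift and turn from the pose measured when the call began, along the tool's axes at that moment; what a row does not reach only later rows make up. A row lasts 1/12 s, in which the tool goes at most 41.7 mm and 7.16 degrees, less where a joint would pass 70% of its speed; a pose out of reach is approached as far as the arm can. A call with a gripper value outside its range is refused whole. The fingers move at their own pace and stop on an object; the grip force is fixed at half the most. Time passes only in rows, so rows that repeat a pose let the fingers close. It gives the time, the measured TCP pose, the force and the opening at its end, in the units of the state.
- readout.get_obs(): the state, without advancing time (a new reading comes with each control period).
- camera(name): name is "scene" or "top"; returns the picture (480x640x3 uint8, red, green, blue); there is no depth.
- get_calibration(name): a dict with "fx", "fy", "cx", "cy" (pixels), "R" (3x3) and "t" (3): a world point X has camera coordinates R X + t. Camera axes: x right, y down, z forward; pixel columns grow to the right and rows downward; lengths in m; the calibration is good to about 2 mm. A picture is of the moment at which its call begins. get_calibration takes no time and is no camera call.
- order.job_done(): hands the job in, once; it reports no verdict.
The state is a dict: "clock": time; "joint_pos": joint angles; "joint_vel": joint speeds; "tau": joint torques, N m; "eef_pos": TCP position; "tool_rot": TCP orientation; "ft_force": force on the tool from outside, world axes, zero at the start; "ft_torque": the same for the moment, N m; "grip_width": finger opening in m.
Only numpy, scipy, OpenCV 4.12 (cv2) and the standard library are available. Lean on these libraries where they do the work, as an engineer would, in place of code of your own. Each camera call takes 0.05 s, during which the arm holds its last target. There are 200 camera calls.

## Working session

There is one attempt and no reset: what is moved stays moved. The work goes in short steps, Python scripts to look and compute and a tool call to move; the robot and the scene stay as the last step left them, time stands still between calls to the robot, and variables do not carry over. Pictures are saved under pics/ and viewed, about 8 in all and at most 12, crops included, and the job is handed in when it is done.

Besides the shell and the picture viewer there is one more tool, called after "Call:" by a JSON object that holds its "op" and its "data", one argument or row to a line. send_rows: Moves the arm, as the interface text tells. Its arguments: {"type":"object","properties":{"moves":{"type":"array","items":{"type":"array"}}},"required":["moves"]}

```bash
mkdir -p pics; ls; python3 - <<'E'
from workcell import readout,camera,get_calibration,bot
import cv2,numpy as np
o=readout.get_obs()
for k,v in o.items(): print(k,np.round(v,4))
a=[camera(n) for n in("scene","top")]
for n,i in zip(("scene","top"),a):
    cv2.imwrite(f"pics/{n}0.png",i[:,:,::-1])
    c=get_calibration(n);print(n,{k:np.round(v,4).tolist() for k,v in c.items()})
print(bot.tips_ahead)
E
```

```text
pics
clock 0.0
joint_pos [-1.228   0.2414  0.0037  1.3352 -0.      1.5708]
joint_vel [-0.     -0.0004 -0.     -0.0014  0.0009  0.0005]
tau [-1.80000e-03 -3.72318e+01  2.52409e+01  1.71000e-02 -1.00000e-04
 -0.00000e+00]
eef_pos [ 0.1679 -0.4704  0.303 ]
tool_rot [ 9.853e-01  1.706e-01 -2.000e-04 -1.100e-03]
ft_force [-0.3207  0.2792 -0.2832]
ft_torque [ 0.0045  0.0187 -0.0302]
grip_width 0.0854
scene {'fx': 507.3401, 'fy': 507.3401, 'cx': 323.5417, 'cy': 237.4573, 'R': [[-0.6893, -0.7244, -0.0128], [-0.5142, 0.5015, -0.6957], [0.5104, -0.473, -0.7182]], 't': [0.4776, 0.2162, 0.765]}
top {'fx': 595.3609, 'fy': 595.3609, 'cx': 332.4402, 'cy': 248.904, 'R': [[0.0013, -0.9997, -0.0239], [-0.9962, 0.0008, -0.0868], [0.0868, 0.024, -0.9959]], 't': [0.2007, 0.487, 0.9436]}
0.0726
```

View pics/scene0.png

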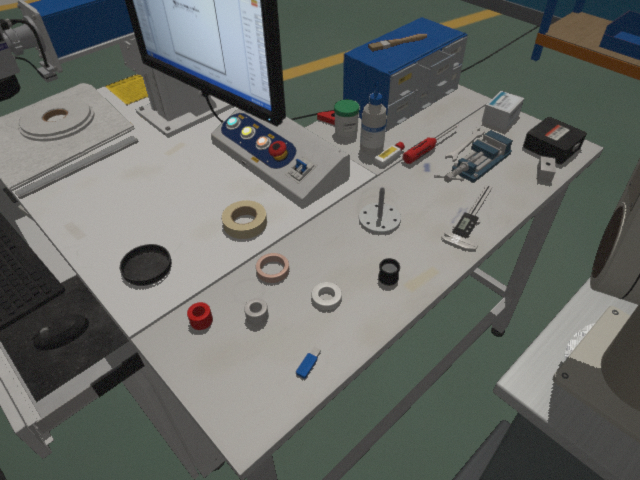

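View pics/top0.png

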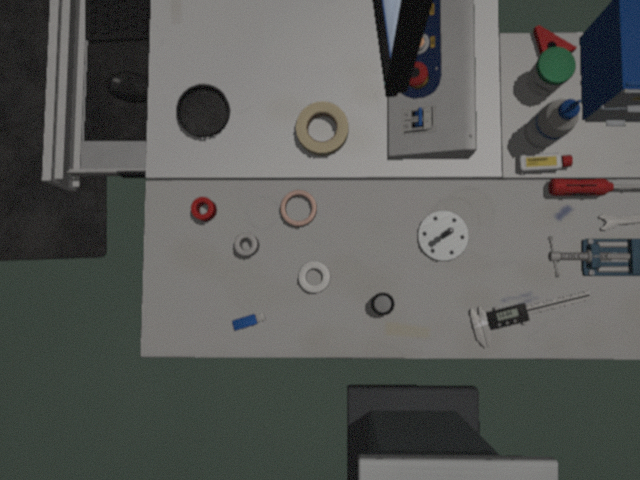

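The top view shows the grey bush at about (246,244), with a red look-alike at (203,209). The carrier is at (443,236), the white ring at (314,277), the wide ring at (298,208) and the loupe at (382,304). In the scene view, the bush is at (256,311) and the carrier at (380,215).

```bash
cat > h.py <<'E'
import numpy as np,cv2
from workcell import readout,camera,get_calibration,bot
from scipy.spatial.transform import Rotation as Rn
C={n:{k:np.array(v) for k,v in get_calibration(n).items()} for n in("scene","top")}
def ray(n,p):
    c=C[n]; d=c["R"].T@np.array([(p[0]-c["cx"])/c["fx"],(p[1]-c["cy"])/c["fy"],1]); return -c["R"].T@c["t"],d/np.linalg.norm(d)
def plane(n,p,z):
    o,d=ray(n,p); return o+d*(z-o[2])/d[2]
def tri(ps,pt):
    (a,u),(b,v)=ray("scene",ps),ray("top",pt)
    s,t=np.linalg.lstsq(np.c_[u,-v],b-a,rcond=None)[0]; P,Q=a+s*u,b+t*v
    return (P+Q)/2,np.linalg.norm(P-Q)
def proj(n,X):
    c=C[n];q=c["R"]@np.array(X)+c["t"];return np.array([c["fx"]*q[0]/q[2]+c["cx"],c["fy"]*q[1]/q[2]+c["cy"]])
def crop(img,x,y,w,h,s): return cv2.resize(img[y:y+h,x:x+w],None,fx=s,fy=s,interpolation=cv2.INTER_CUBIC)
E
python3 - <<'E'
from h import *
s=cv2.imread("pics/scene0.png");t=cv2.imread("pics/top0.png")
m=np.vstack([np.hstack([crop(s,230,290,50,40,8),crop(s,350,180,60,60,400/60)[:320]]),np.hstack([crop(t,221,224,50,40,8),crop(t,410,205,64,64,400/64)[:320]])])
cv2.imwrite("pics/m1.png",m[:600])
E
```

```text
(no output)
```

View pics/m1.png

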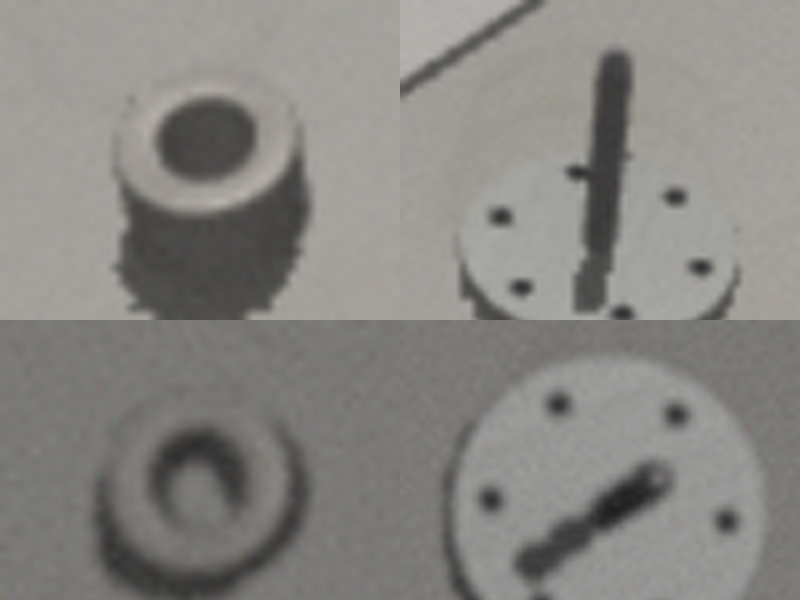

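The crops show the bush's top rim and bore, the spindle tip and the plate holes clearly. I'll triangulate from those points.

```bash
python3 - <<'E'
from h import *
for n,a,b in (("bush top",(255.4,306.9),(245.2,243.7)),("tip",(382.1,187.1),(450.9,229.4)),("plate",(379.6,215.9),(442.9,235.0))):
    P,e=tri(a,b);print(n,P.round(4),round(e,4))
for n,p,z in (("scene",(255.4,306.9),.028),("top",(245.2,243.7),.028),("scene",(379.6,215.9),.009),("top",(442.9,235.),.009),("scene",(382.1,187.1),.083),("top",(450.9,229.4),.083)):print(n,plane(n,p,z).round(4))
for n,p,z in(("white",(314,277),.014),("wide",(298,208),.016),("loupe",(382,304),.033),("red",(203,209),.028)):print(n,plane("top",p,z).round(3))
R=Rn.from_quat(readout.get_obs()["tool_rot"]).as_matrix();print(R.round(3))
E
```

```text
bush top [0.4953 0.3426 0.0272] 0.0001
tip [0.5113 0.0191 0.0832] 0.0003
plate [0.5109 0.0192 0.0088] 0.0004
scene [0.4948 0.3429 0.028 ]
top [0.4952 0.3424 0.028 ]
scene [0.5106 0.0193 0.009 ]
top [0.5111 0.0194 0.009 ]
scene [0.5113 0.0188 0.083 ]
top [0.5114 0.0191 0.083 ]
white [0.442 0.231 0.014]
wide [0.555 0.258 0.016]
loupe [0.398 0.121 0.033]
red [0.552 0.413 0.028]
[[ 0.942  0.336 -0.001]
 [ 0.336 -0.942  0.002]
 [ 0.    -0.002 -1.   ]]
```

```bash
cat >> h.py <<'E'
RT=np.array([[0,1,0],[1,0,0],[0,0,-1.]])
def go(x,y,z):
    o=readout.get_obs();R=Rn.from_quat(o["tool_rot"]).as_matrix()
    print("t",round(float(o["clock"]),2),"pos",np.round(o["eef_pos"],4),"F",np.round(o["ft_force"],1),"grip",np.round(o["grip_width"],4))
    print("shift mm",(R.T@(np.array([x,y,z])-o["eef_pos"])*1000).round(1),"turn",Rn.from_matrix(R.T@RT).as_rotvec().round(4))
E
python3 -c "
from h import *
go(.495,.3425,.2)"
```

```text
t 0.1 pos [ 0.1679 -0.4705  0.3031] F [ 0.6 -0.3  0.8] grip 0.0851
shift mm [ 581.3 -655.5  104.4] turn [-1.600e-03 -1.200e-03 -1.228e+00]
```

Call:
{"op": "send_rows", "data": {
  "moves": [
    [[290,-328,20],[0,0,-0.6],85],
    [[290,-328,20],[0,0,-0.6],85],
    [[290,-328,20],[0,0,-0.6],85],
    [[290,-328,20],[0,0,-0.6],85],
    [[290,-328,20],[0,0,-0.6],85],
    [[290,-328,20],[0,0,-0.6],85],
    [[290,-328,20],[0,0,-0.6],85],
    [[290,-328,20],[0,0,-0.6],85],
    [[581,-655,104],[0,0,-1.228],85],
    [[581,-655,104],[0,0,-1.228],85],
    [[581,-655,104],[0,0,-1.228],85],
    [[581,-655,104],[0,0,-1.228],85]
  ]
}}

```text
clock: 1.1
eef_pos: [0.3532, -0.0071, 0.2616]
tool_rot: [0.749, 0.663, 0.0, -0.001]
ft_force: [0.8, 0.0, 0.8]
grip_width: 0.0847
```

```bash
python3 -c "
from h import *
go(.495,.3425,.2)"
```

```text
t 1.1 pos [ 0.3532 -0.0071  0.2616] F [0.8 0.  0.8] grip 0.0847
shift mm [364.1  98.3  62.1] turn [-0.0002 -0.0016 -0.1216]
```

Call:
{"op": "send_rows", "data": {
  "moves": [
    [[364,98,62],[0,0,-0.122],85],
    [[364,98,62],[0,0,-0.122],85],
    [[364,98,62],[0,0,-0.122],85],
    [[364,98,62],[0,0,-0.122],85],
    [[364,98,62],[0,0,-0.122],85],
    [[364,98,62],[0,0,-0.122],85],
    [[364,98,62],[0,0,-0.122],85],
    [[364,98,62],[0,0,-0.122],85],
    [[364,98,62],[0,0,-0.122],85],
    [[364,98,62],[0,0,-0.122],85],
    [[364,98,62],[0,0,-0.122],85],
    [[364,98,62],[0,0,-0.122],85]
  ]
}}

```text
clock: 2.1
eef_pos: [0.4939, 0.3421, 0.199]
tool_rot: [0.707, 0.708, -0.001, -0.001]
ft_force: [-0.8, -1.3, -0.2]
grip_width: 0.0848
```

```bash
python3 -c "
from h import *
go(.495,.3425,.079)"
```

```text
t 2.1 pos [0.4939 0.3421 0.199 ] F [-0.8 -1.3 -0.2] grip 0.0848
shift mm [  0.5   1.3 120. ] turn [-0.0023  0.0005  0.0012]
```

Call:
{"op": "send_rows", "data": {
  "moves": [
    [[0.5,1.3,40],[0,0,0],85],
    [[0.5,1.3,70],[0,0,0],85],
    [[0.5,1.3,95],[0,0,0],85],
    [[0.5,1.3,110],[0,0,0],85],
    [[0.5,1.3,119],[0,0,0],85],
    [[0.5,1.3,119],[0,0,0],85],
    [[0.5,1.3,119],[0,0,0],85]
  ]
}}

```text
clock: 2.68
eef_pos: [0.4951, 0.3415, 0.0808]
tool_rot: [0.707, 0.707, -0.001, -0.001]
ft_force: [0.9, 0.5, 0.4]
grip_width: 0.0852
```

```bash
python3 - <<'E'
from h import *
go(.495,.3425,.079)
a=camera("scene")[:,:,::-1];b=camera("top")[:,:,::-1]
cv2.imwrite("pics/s2.png",a);cv2.imwrite("pics/t2.png",b)
cv2.imwrite("pics/m2.png",np.hstack([crop(a,190,240,130,120,3),crop(b,180,180,130,120,3)]))
E
```

```text
t 2.68 pos [0.4951 0.3415 0.0808] F [0.9 0.5 0.4] grip 0.0852
shift mm [ 1.  -0.1  1.8] turn [-0.0021  0.0005 -0.0002]
```

View pics/m2.png

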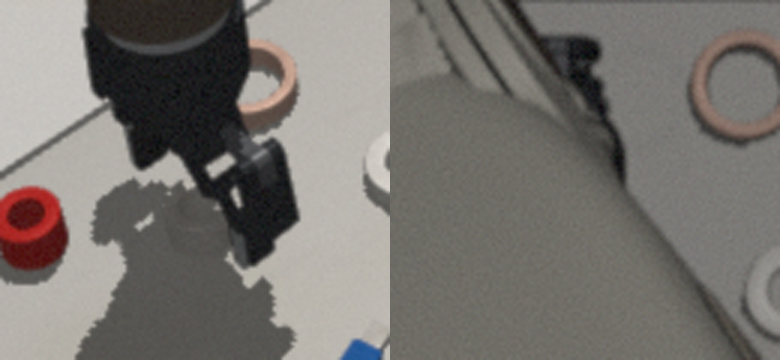

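The scene view shows the bush between the open fingers, clear of the red ring, at about (256,315) in full-frame pixels. The top view is blocked by the arm. I'll close the fingers.

Call:
{"op": "send_rows", "data": {
  "moves": [
    [[1,0,1.8],[0,0,0],30],
    [[1,0,1.8],[0,0,0],30],
    [[1,0,1.8],[0,0,0],30],
    [[1,0,1.8],[0,0,0],30],
    [[1,0,1.8],[0,0,0],30],
    [[1,0,1.8],[0,0,0],30],
    [[1,0,1.8],[0,0,0],30],
    [[1,0,1.8],[0,0,0],30],
    [[1,0,1.8],[0,0,0],30],
    [[1,0,1.8],[0,0,0],30],
    [[1,0,1.8],[0,0,0],30],
    [[1,0,1.8],[0,0,0],30]
  ]
}}

```text
clock: 3.78
eef_pos: [0.4962, 0.344, 0.0811]
tool_rot: [0.707, 0.707, 0.001, -0.0]
ft_force: [-1.3, -0.3, 4.9]
grip_width: 0.0356
```

```bash
python3 -c "
from h import *
go(.495,.3425,.25)"
```

```text
t 3.78 pos [0.4962 0.344  0.0811] F [-1.3 -0.3  4.9] grip 0.0356
shift mm [  -1.1   -1.  -168.9] turn [ 0.0012 -0.0021  0.0006]
```

Call:
{"op": "send_rows", "data": {
  "moves": [
    [[0,0,-10],[0,0,0],30],
    [[0,0,-30],[0,0,0],30],
    [[0,0,-60],[0,0,0],30],
    [[0,0,-90],[0,0,0],30],
    [[0,0,-120],[0,0,0],30],
    [[0,0,-145],[0,0,0],30],
    [[0,0,-160],[0,0,0],30],
    [[0,0,-160],[0,0,0],30],
    [[0,0,-160],[0,0,0],30]
  ]
}}

```text
clock: 4.53
eef_pos: [0.4962, 0.3437, 0.2416]
tool_rot: [0.707, 0.707, 0.002, -0.0]
ft_force: [0.2, -0.6, -2.4]
grip_width: 0.0358
```

```bash
python3 -c "
from h import *
go(.511,.019,.24)
a=camera('scene')[:,:,::-1];cv2.imwrite('pics/s3.png',a)
p=proj('scene',[.496,.3425,.18]).astype(int);print(p)
cv2.imwrite('pics/m3.png',crop(a,max(p[0]-60,0),max(p[1]-60,0),120,120,4))"
```

```text
t 4.53 pos [0.4962 0.3437 0.2416] F [ 0.2 -0.6 -2.4] grip 0.0358
shift mm [-324.7   14.6    0.7] turn [ 0.0024 -0.0029  0.0007]
[243 242]
```

View pics/m3.png

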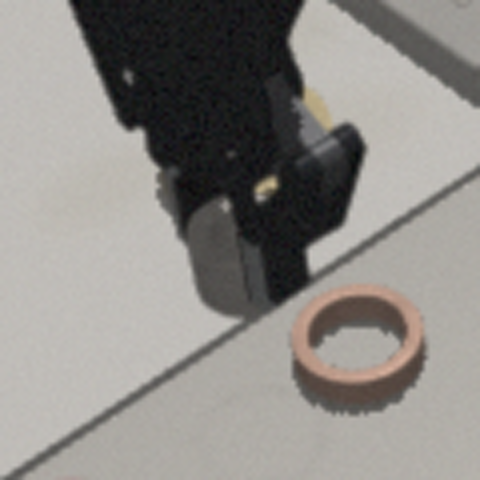

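The crop shows the bush hanging upright in the fingers, clear of the bench. I'll carry it to above the spindle, turning 45° so the scene camera sees between the fingers.

Call:
{"op": "send_rows", "data": {
  "moves": [
    [[-15,1,0],[0,0,-0.04],30],
    [[-45,2,0],[0,0,-0.12],30],
    [[-80,4,0],[0,0,-0.2],30],
    [[-115,5,0],[0,0,-0.3],30],
    [[-150,7,0],[0,0,-0.4],30],
    [[-185,9,0],[0,0,-0.5],30],
    [[-220,10,0],[0,0,-0.6],30],
    [[-255,12,0],[0,0,-0.7],30],
    [[-285,13,0],[0,0,-0.785],30],
    [[-310,14,0],[0,0,-0.785],30],
    [[-325,14.6,0],[0,0,-0.785],30],
    [[-325,14.6,0],[0,0,-0.785],30]
  ]
}}

```text
clock: 5.58
eef_pos: [0.509, 0.0152, 0.2373]
tool_rot: [0.385, 0.923, -0.001, -0.002]
ft_force: [0.5, -0.1, -3.4]
grip_width: 0.0356
```

```bash
sed -i 's/^RT=.*/RT=Rn.from_euler("z",45,degrees=True).as_matrix()@np.array([[0,1,0],[1,0,0],[0,0,-1.]])/' h.py; python3 -c "
from h import *
go(.511,.019,.180)"
```

```text
t 5.58 pos [0.509  0.0152 0.2373] F [ 0.5 -0.1 -3.4] grip 0.0356
shift mm [ 1.1  4.3 57.3] turn [-0.0037 -0.0032 -0.0043]
```

Call:
{"op": "send_rows", "data": {
  "moves": [
    [[1,4,20],[-0.004,-0.003,-0.004],30],
    [[1,4,40],[-0.004,-0.003,-0.004],30],
    [[1,4,54],[-0.004,-0.003,-0.004],30],
    [[1,4,57],[-0.004,-0.003,-0.004],30],
    [[1,4,57],[-0.004,-0.003,-0.004],30],
    [[1,4,57],[-0.004,-0.003,-0.004],30]
  ]
}}

```text
clock: 6.08
eef_pos: [0.5107, 0.0192, 0.18]
tool_rot: [0.383, 0.924, -0.0, -0.001]
ft_force: [-0.0, 0.0, -1.4]
grip_width: 0.0358
```

```bash
python3 -c "
from h import *
go(.511,.019,.180)
a=camera('scene')[:,:,::-1];cv2.imwrite('pics/s4.png',a)
print([proj('scene',[.511,.019,z]).round(1) for z in(.009,.084,.1,.128)])
cv2.imwrite('pics/m4.png',crop(a,330,120,100,100,6))"
```

```text
t 6.08 pos [0.5107 0.0192 0.18  ] F [-0.   0.  -1.4] grip 0.0358
shift mm [-0.4  0.1 -0. ] turn [-0.0005 -0.0012  0.0003]
[array([379.5, 215.7]), array([382.2, 186.8]), array([382.8, 180.2]), array([383.9, 168.3])]
```

View pics/m4.png

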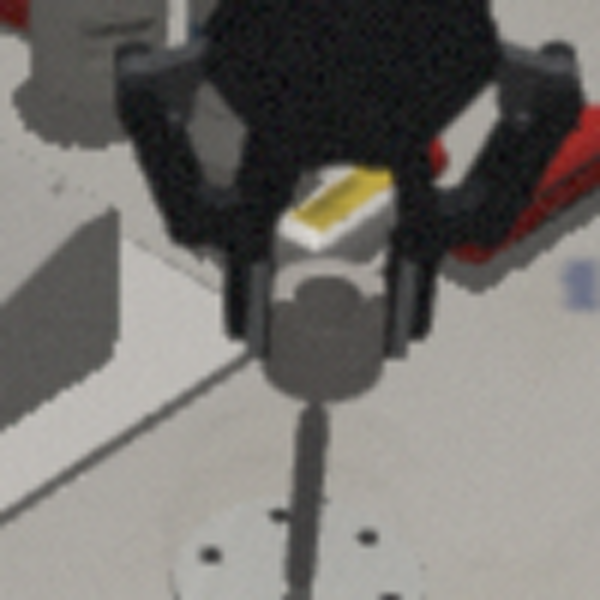

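```bash
python3 - <<'E'
from h import *
a=cv2.imread('pics/s4.png')
o=readout.get_obs()['eef_pos']
d=np.array([.733,-.68,0]);c=np.array([.511,.019,0])
for n,r,z in(("bottom front",-.019,.0995),("bore back",.010,.1275),("outer back",.019,.1275)):
    p=[proj('scene',c+d*(r+e)+[0,0,z]) for e in(0,.003)]
    print(n,p[0].round(1),"px per 3mm",(p[1]-p[0]).round(2),"crop",((p[0]-[330,120]+.42)*6).round(0))
g=cv2.cvtColor(a,cv2.COLOR_BGR2GRAY)
for r in(176,178,180,182):print(r,g[r,370:398])
print("col384",list(zip(range(160,192),g[160:192,384])))
E
```

```text
bottom front [383.7 187.1] px per 3mm [-0.16 -1.06] crop [325. 405.]
bore back [383.3 165.1] px per 3mm [-0.15 -1.01] crop [323. 273.]
outer back [382.9 162.1] px per 3mm [-0.15 -0.99] crop [320. 255.]
176 [80 71 71 69 49 68 73 75 74 78 79 78 79 79 79 80 79 78 78 79 78 78 74 71
 49 51 68 74]
178 [145  88  75  61  43  69  72  74  78  78  77  78  77  78  81  77  79  76
  83  80  76  79  78  70  42  60  69  92]
180 [ 93 126 152 117  76  73  73  77  74  77  76  76  77  75  78  78  79  81
  77  82  79  77  74  92 150 161 161 161]
182 [162 166 168 158  98  74  74  77  75  76  76  78  79  77  80  77  75  78
  73  75  73  75  83 121 161 167 165 168]
col384 [(160, np.uint8(177)), (161, np.uint8(125)), (162, np.uint8(111)), (163, np.uint8(149)), (164, np.uint8(158)), (165, np.uint8(150)), (166, np.uint8(91)), (167, np.uint8(78)), (168, np.uint8(77)), (169, np.uint8(79)), (170, np.uint8(76)), (171, np.uint8(78)), (172, np.uint8(77)), (173, np.uint8(76)), (174, np.uint8(78)), (175, np.uint8(87)), (176, np.uint8(79)), (177, np.uint8(78)), (178, np.uint8(81)), (179, np.uint8(77)), (180, np.uint8(78)), (181, np.uint8(78)), (182, np.uint8(80)), (183, np.uint8(76)), (184, np.uint8(78)), (185, np.uint8(80)), (186, np.uint8(87)), (187, np.uint8(123)), (188, np.uint8(117)), (189, np.uint8(102)), (190, np.uint8(104)), (191, np.uint8(98))]
```

The bush is lined up with the spindle to about 1 mm: bottom edge at row 186.7 (predicted 187.1), bore back edge at 165.6 (165.1). I'll descend and watch the force.

Call:
{"op": "send_rows", "data": {
  "moves": [
    [[0,0,8],[0,0,0],30],
    [[0,0,16],[0,0,0],30],
    [[0,0,22],[0,0,0],30],
    [[0,0,28],[0,0,0],30],
    [[0,0,34],[0,0,0],30],
    [[0,0,40],[0,0,0],30],
    [[0,0,40],[0,0,0],30],
    [[0,0,40],[0,0,0],30]
  ]
}}

```text
clock: 6.8
eef_pos: [0.5109, 0.0192, 0.1401]
tool_rot: [0.383, 0.924, 0.0, -0.0]
ft_force: [-0.4, -0.6, -2.3]
grip_width: 0.0358
```

```bash
python3 -c "
from h import *
go(.511,.019,.092)
a=camera('scene')[:,:,::-1]
cv2.imwrite('pics/m5.png',crop(a,330,120,110,120,5))"
```

```text
t 6.8 pos [0.5109 0.0192 0.1401] F [-0.4 -0.6 -2.3] grip 0.0358
shift mm [-0.2 -0.  48.1] turn [-0.0002 -0.0008  0.0002]
```

View pics/m5.png

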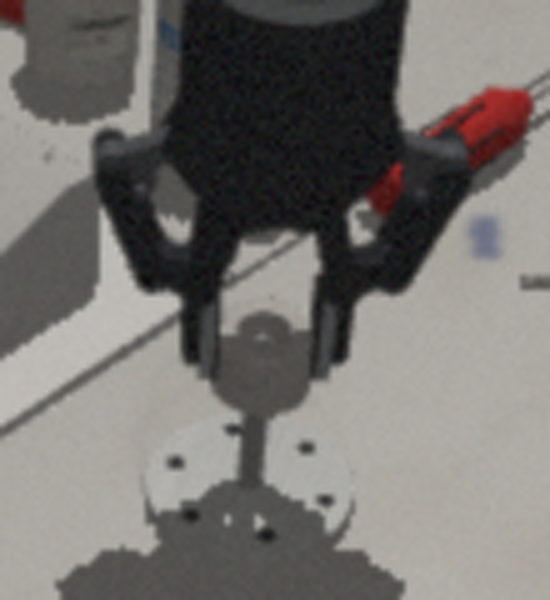

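The bush is threaded on the spindle, with no side force. I'll lower it to just above the plate.

Call:
{"op": "send_rows", "data": {
  "moves": [
    [[0,0,8],[0,0,0],30],
    [[0,0,16],[0,0,0],30],
    [[0,0,24],[0,0,0],30],
    [[0,0,32],[0,0,0],30],
    [[0,0,39],[0,0,0],30],
    [[0,0,44],[0,0,0],30],
    [[0,0,47],[0,0,0],30],
    [[0,0,48.5],[0,0,0],30],
    [[0,0,49.5],[0,0,0],30],
    [[0,0,49.5],[0,0,0],30],
    [[0,0,49.5],[0,0,0],30]
  ]
}}

```text
clock: 7.77
eef_pos: [0.5116, 0.0192, 0.0914]
tool_rot: [0.383, 0.924, 0.0, 0.0]
ft_force: [-0.1, 0.1, -2.0]
grip_width: 0.0358
```

```bash
python3 -c "
from h import *
go(.511,.019,.089)
print(readout.get_obs()['ft_torque'])"
```

```text
t 7.77 pos [0.5116 0.0192 0.0914] F [-0.1  0.1 -2. ] grip 0.0358
shift mm [ 0.2 -0.5  2.4] turn [0.0011 0.0004 0.0002]
[-0.02414096 -0.00985846 -0.00061041]
```

Call:
{"op": "send_rows", "data": {
  "moves": [
    [[0,0,0.8],[0,0,0],30],
    [[0,0,1.6],[0,0,0],30],
    [[0,0,1.6],[0,0,0],30],
    [[0,0,1.6],[0,0,0],42],
    [[0,0,1.6],[0,0,0],48],
    [[0,0,1.6],[0,0,0],60],
    [[0,0,1.6],[0,0,0],60],
    [[0,0,1.6],[0,0,0],60],
    [[0,0,1.6],[0,0,0],60],
    [[0,0,1.6],[0,0,0],60],
    [[0,0,1.6],[0,0,0],60],
    [[0,0,1.6],[0,0,0],60]
  ]
}}

```text
clock: 8.77
eef_pos: [0.5115, 0.0192, 0.0898]
tool_rot: [0.383, 0.924, 0.0, 0.0]
ft_force: [0.5, -0.7, 0.2]
grip_width: 0.0599
```

```bash
python3 -c "
from h import *
go(.511,.019,.150)
a=camera('scene')[:,:,::-1];cv2.imwrite('pics/s6.png',a)
print([proj('scene',[.511,.019,z]).round(1) for z in(.009,.037)])
cv2.imwrite('pics/m6.png',crop(a,330,140,110,110,5))"
```

```text
t 8.77 pos [0.5115 0.0192 0.0898] F [ 0.5 -0.7  0.2] grip 0.0599
shift mm [  0.2  -0.5 -60.2] turn [0.001  0.0003 0.0002]
[array([379.5, 215.7]), array([380.5, 205.3])]
```

View pics/m6.png

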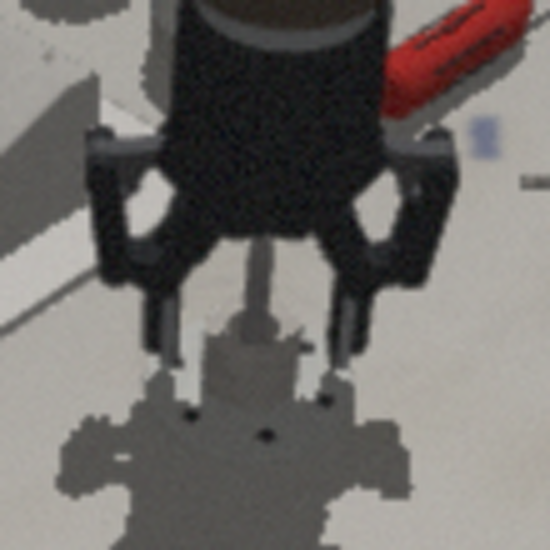

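The bush is on the plate round the spindle and the fingers are clear on both sides. I'll rise to the bare spindle and close.

Call:
{"op": "send_rows", "data": {
  "moves": [
    [[0,-0.3,-8],[0,0,0],60],
    [[0,-0.5,-18],[0,0,0],60],
    [[0,-0.5,-26],[0,0,0],60],
    [[0,-0.5,-26],[0,0,0],40],
    [[0,-0.5,-26],[0,0,0],30],
    [[0,-0.5,-26],[0,0,0],22],
    [[0,-0.5,-26],[0,0,0],16],
    [[0,-0.5,-26],[0,0,0],10],
    [[0,-0.5,-26],[0,0,0],2],
    [[0,-0.5,-26],[0,0,0],2],
    [[0,-0.5,-26],[0,0,0],2],
    [[0,-0.5,-26],[0,0,0],2]
  ]
}}

```text
clock: 9.82
eef_pos: [0.5113, 0.0191, 0.1156]
tool_rot: [0.382, 0.924, 0.001, 0.0]
ft_force: [0.8, 2.1, -0.2]
grip_width: 0.0086
```

```bash
python3 -c "
from h import *
go(.511,.019,.266)
a=camera('scene')[:,:,::-1];cv2.imwrite('pics/s7.png',a)
cv2.imwrite('pics/m7.png',crop(a,330,140,110,110,5))"
```

```text
t 9.82 pos [0.5113 0.0191 0.1156] F [ 0.8  2.1 -0.2] grip 0.0086
shift mm [ 1.000e-01 -0.000e+00 -1.504e+02] turn [ 0.0015 -0.0001  0.0005]
```

View pics/m7.png

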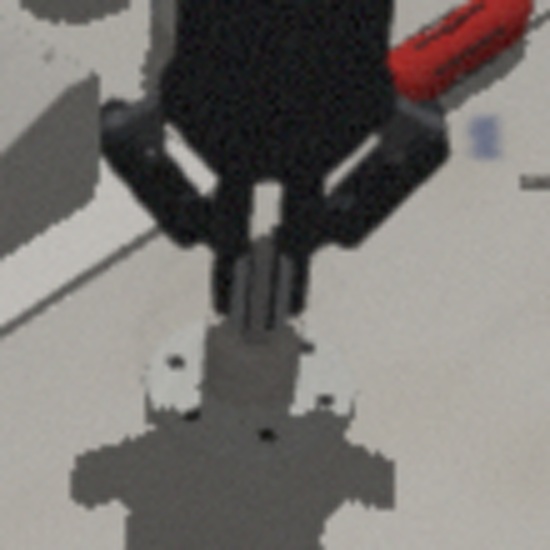

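The pads grip the bare spindle above the bush at an opening of about 9 mm. I'll lift gently.

Call:
{"op": "send_rows", "data": {
  "moves": [
    [[0,0,0],[0,0,0],2],
    [[0,0,-3],[0,0,0],2],
    [[0,0,-10],[0,0,0],2],
    [[0,0,-22],[0,0,0],2],
    [[0,0,-37],[0,0,0],2],
    [[0,0,-54],[0,0,0],2],
    [[0,0,-72],[0,0,0],2],
    [[0,0,-90],[0,0,0],2],
    [[0,0,-106],[0,0,0],2],
    [[0,0,-120],[0,0,0],2],
    [[0,0,-132],[0,0,0],2],
    [[0,0,-140],[0,0,0],2]
  ]
}}

```text
clock: 10.87
eef_pos: [0.5107, 0.0186, 0.2568]
tool_rot: [0.383, 0.924, 0.0, 0.0]
ft_force: [-0.1, -0.9, -4.5]
grip_width: 0.0084
```

Call:
{"op": "send_rows", "data": {
  "moves": [
    [[0,0,-5],[0,0,0],2],
    [[0,0,-8],[0,0,0],2],
    [[0,0,-10],[0,0,0],2],
    [[0,0,-10],[0,0,0],2],
    [[0,0,-10],[0,0,0],2],
    [[0,0,-10],[0,0,0],2],
    [[0,0,-10],[0,0,0],2],
    [[0,0,-10],[0,0,0],2],
    [[0,0,-10],[0,0,0],2],
    [[0,0,-10],[0,0,0],2],
    [[0,0,-10],[0,0,0],2],
    [[0,0,-10],[0,0,0],2]
  ]
}}

```text
clock: 11.87
eef_pos: [0.5107, 0.0186, 0.2668]
tool_rot: [0.383, 0.924, 0.0, 0.0]
ft_force: [0.5, 1.4, -4.2]
grip_width: 0.0084
```

```bash
python3 -c "
from h import *
go(.511,.019,.266)
a=camera('scene')[:,:,::-1];b=camera('top')[:,:,::-1];go(.511,.019,.266)
t0=cv2.imread('pics/top0.png')
for r,(x,y) in dict(white=(314,277),wide=(298,208),loupe=(382,304)).items():
  w=t0[y-22:y+22,x-22:x+22];_,v,_,l=cv2.minMaxLoc(cv2.matchTemplate(np.ascontiguousarray(b[y-32:y+32,x-32:x+32]),w,cv2.TM_CCOEFF_NORMED));print(r,round(v,2),l,'(unmoved=10,10)')
cv2.imwrite('pics/m8.png',crop(a,320,60,140,140,4))"
```

```text
t 11.87 pos [0.5107 0.0186 0.2668] F [ 0.5  1.4 -4.2] grip 0.0084
shift mm [0.1 0.5 0.8] turn [0.0007 0.0004 0.0001]
t 11.97 pos [0.5107 0.0186 0.2668] F [-0.4 -0.4 -5.8] grip 0.0082
shift mm [0.1 0.5 0.8] turn [0.0008 0.0005 0.0001]
white 0.35 (10, 10) (unmoved=10,10)
wide 0.98 (10, 10) (unmoved=10,10)
loupe 0.46 (10, 10) (unmoved=10,10)
```

View pics/m8.png

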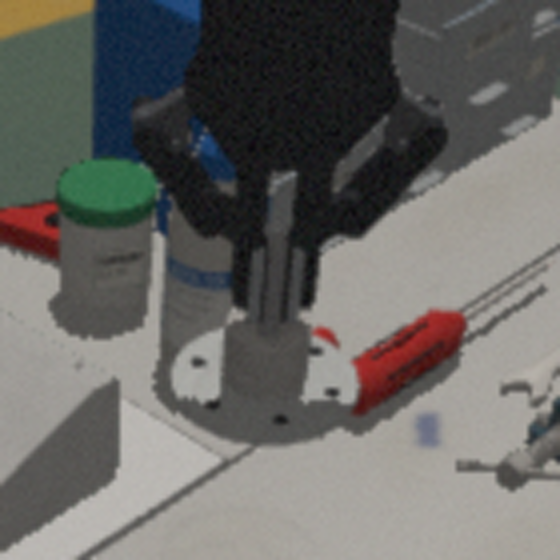

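The crop shows the carrier hanging level from the spindle, with the bush seated on the plate, at about 15 cm height.

```bash
python3 -c "
from workcell import order
print(order.job_done())"
```

```text
the job is handed in; nothing more can be done
None
```

I slipped the tall bush over the spindle until it sat on the plate and let go. Then I gripped the bare spindle above it and lifted the carrier about 15 cm. I handed the job in at about 12 s, still holding it at x ≈ 0.511, y ≈ 0.019; no verdict came back.

**Checks that agreed:**
- **Hold:** the TCP stayed at the same position across the last two readings. The vertical force was about 4–6 N, which fits the loaded carrier.
- **Level and seated:** the last picture shows the carrier hanging level with the bush on the plate. I judged both by eye, not by measurement.
- **Wide ring:** it matched its starting picture with no shift (0.98).

**Checks that were weak or disagreed:**
- **White ring and loupe:** their best match was also at no shift, but the scores were low (0.35 and 0.46). I put that down to the arm and its shadow in the top view, so "unmoved" is not confirmed by picture for these two. The arm stayed well above both.
- **Finger opening:** it read about 2 mm low throughout: 35.6 mm on the 38 mm bush and 8.4 mm on the 10 mm spindle. I took this as a sensor offset.

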